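Trace the cam's lobe with the stylus

TASK

Take the stylus out of its holder and trace the cam with it: start with the side of its pin against the cam's edge beside the round end pin, slide it slowly (about 2 cm a second) along the edge, over the nose, to the square end pin, bearing lightly on the edge all the way (a few newtons; the cam fixture must never feel more than 15 N) and with the pin reaching below the cam plate. Only the stylus may touch the fixture. Then put the stylus back fully home and upright in its holder, let go, and leave the other things where they lie.

Things in the scene. Friction and masses are not known exactly. Their poses are not given: they have to be found in the camera images.
- stylus_grip (a point): Middle of the stylus' handle, 75 mm above its lower end; z points up. The stylus (110 mm long, 0.08 to 0.17 kg) stands upright in the holder at the start. Its black handle is 18 x 18 mm square, 62 mm high, flat faces square to the x and y axes given here; a steel button 4 mm high on top, a steel collar (28 mm diameter, 4 mm thick) below.
- stylus_tip (a point): Lower end of the stylus' round steel pin, on its axis; z points up. The pin has 10 mm diameter and 40 mm length; above it come the collar (40 to 44 mm) and the handle (44 to 106 mm).
- cam_fixture: Fixed fixture with a steel egg-shaped cam plate 27 to 45 mm above the bench (nut to 47.5 mm). Origin on the bench, z up. Nominal outline: circle of 34 mm radius about the origin, nose circle of 14 mm radius about (-36, 0) mm, joined by straight tangent lines. The plate is firm but was clamped by hand: up to 4.5 mm off along x and along y (not turned), which this pose does not show.
- round_pin (a point): Top centre of the ROUND end pin of the fixture (steel, 10 mm diameter, top 45 mm above the bench), at (26.4, 37.7) mm in the fixture frame, close to the cam's outline. It stands on the low base, 10 mm high, that lies under x = 13 to 63 mm, y = -56 to 56 mm of the fixture frame (two bolt heads 17 mm high on it).
- square_pin (a point): Top centre of the SQUARE end pin (steel, 10 x 10 mm, top 45 mm above the bench), at (26.4, -37.7) mm in the fixture frame. Forward of the low base there is only a foot of 24 mm radius under the cam, so the stylus' lower end can hang 15 to 20 mm above the bench while the side of its pin bears on the cam's edge.
- point0 (a point): Check point 0 on the fixture (start of the trace, beside the round pin), mid-height of the cam's edge (36 mm up): where the axis of the stylus pin passes when the pin bears on a nominally placed cam; (12.7, 36.9) mm in the fixture frame.
- point1 (a point): Check point 1 on the fixture (base circle runs into the flank on the round pin's side), mid-height of the cam's edge (36 mm up): where the axis of the stylus pin passes when the pin bears on a nominally placed cam; (-14.8, 36.1) mm in the fixture frame.
- point2 (a point): Check point 2 on the fixture (flank runs into the nose, round pin's side), mid-height of the cam's edge (36 mm up): where the axis of the stylus pin passes when the pin bears on a nominally placed cam; (-38.6, 21.1) mm in the fixture frame.
- point3 (a point): Check point 3 on the fixture (very front of the nose), mid-height of the cam's edge (36 mm up): where the axis of the stylus pin passes when the pin bears on a nominally placed cam; (-55.0, 0.0) mm in the fixture frame.
- point4 (a point): Check point 4 on the fixture (flank runs into the nose, square pin's side), mid-height of the cam's edge (36 mm up): where the axis of the stylus pin passes when the pin bears on a nominally placed cam; (-38.6, -21.1) mm in the fixture frame.
- point5 (a point): Check point 5 on the fixture (base circle runs into the flank on the square pin's side), mid-height of the cam's edge (36 mm up): where the axis of the stylus pin passes when the pin bears on a nominally placed cam; (-14.8, -36.1) mm in the fixture frame.
- point6 (a point): Check point 6 on the fixture (end of the trace, beside the square pin), mid-height of the cam's edge (36 mm up): where the axis of the stylus pin passes when the pin bears on a nominally placed cam; (12.7, -36.9) mm in the fixture frame.
- holder_hole (a point): Mouth of the hole in the fixed aluminium holder block (60 x 60 mm, 42 mm high, on a 96 mm long foot), centre of the block's top face, 42 mm above the bench. The hole is 14 x 14 mm square, straight through, with a 3 mm chamfer. The stylus hangs in it by its collar: fully home the collar lies flat on the block and the pin's end is 2 mm above the bench, handle middle 35 mm above this point.
- bevel_gear: Small gear wheel lying loose, 38 mm diameter, 18 mm high; bystander. Origin under its centre.
- grease_tin: Round green tin, 68 mm diameter, 44 mm high, loose; bystander. Origin under its centre.
- brush_carton: Small yellow carton, 42 x 62 x 26 mm, loose; bystander. Origin under its centre.

How it is judged:
On the way, in this order (a step that is already met when the one before it is completed fails the run):
1. the stylus pin bears on the cam's edge beside the round pin (within 12 mm, tip under the cam, over 0.3 N) (horizontal distance between stylus_tip and point0 below 0.012 m and height (world z) of stylus_tip below 0.027 m and contact force between stylus and cam_fixture above 0.3 N), for 0.4 s.
2. still bearing on the edge, the stylus passes check point 1 (base circle runs into the flank on the round pin's side) (within 12 mm, tip under the cam, over 0.3 N) (horizontal distance between stylus_tip and point1 below 0.012 m and height (world z) of stylus_tip below 0.027 m and contact force between stylus and cam_fixture above 0.3 N), for 0.4 s.
3. still bearing on the edge, the stylus passes check point 2 (flank runs into the nose, round pin's side) (within 12 mm, tip under the cam, over 0.3 N) (horizontal distance between stylus_tip and point2 below 0.012 m and height (world z) of stylus_tip below 0.027 m and contact force between stylus and cam_fixture above 0.3 N), for 0.4 s.
4. still bearing on the edge, the stylus passes check point 3 (very front of the nose) (within 12 mm, tip under the cam, over 0.3 N) (horizontal distance between stylus_tip and point3 below 0.012 m and height (world z) of stylus_tip below 0.027 m and contact force between stylus and cam_fixture above 0.3 N), for 0.4 s.
5. still bearing on the edge, the stylus passes check point 4 (flank runs into the nose, square pin's side) (within 12 mm, tip under the cam, over 0.3 N) (horizontal distance between stylus_tip and point4 below 0.012 m and height (world z) of stylus_tip below 0.027 m and contact force between stylus and cam_fixture above 0.3 N), for 0.4 s.
6. still bearing on the edge, the stylus passes check point 5 (base circle runs into the flank on the square pin's side) (within 12 mm, tip under the cam, over 0.3 N) (horizontal distance between stylus_tip and point5 below 0.012 m and height (world z) of stylus_tip below 0.027 m and contact force between stylus and cam_fixture above 0.3 N), for 0.4 s.
7. the stylus, bearing on the edge, arrives beside the square pin (within 12 mm, tip under the cam, over 0.3 N) (horizontal distance between stylus_tip and point6 below 0.012 m and height (world z) of stylus_tip below 0.027 m and contact force between stylus and cam_fixture above 0.3 N), for 0.4 s.
At the end, for the whole second after the job is handed in: All check points traced in order; the stylus stands fully home in the holder (pin's end within 6 mm of the hole's axis and less than 6 mm above the bench, tilted less than 0.12 rad), at rest and released; the bystanders lie within 30 mm of where they were (horizontal distance between stylus_tip and holder_hole below 0.006 m and height (world z) of stylus_tip below 0.006 m and angle between stylus_tip's own z axis and vertical below 0.12 rad and linear speed of stylus below 0.02 m/s); the robot touches nothing.
It fails at once if the stylus presses on the cam fixture with more than 15 N (contact force between stylus and cam_fixture above 15 N).
It fails at once if the gripper or arm touches the cam fixture (more than 2 N) (contact force between any of the fingers, the arm and cam_fixture above 2 N).
It fails at once if a bystander is moved by more than 30 mm (distance of any of bevel_gear, grease_tin, brush_carton from where it was at the start of the episode above 0.03 m).
It also fails if it takes over 72 s, if anything falls off the work surface, if the arm or the gripper's body presses on something with over 40 N, if the wrist force passes 120 N, or if a joint passes its speed limit or range.

ROBOT

A 7-joint arm with a two-finger parallel gripper is mounted at the origin on a cart in front of the work surface, level with it; the furniture and walls round the work are solid. World frame = base frame: x ahead of the robot, y to its left, z up, the work surface at z = 0. Lengths are in m, angles in rad, forces in N, time in s.
With the tool pointing down it reaches from about 0.4 to 0.875 m from the base axis. Payload 19.3 kg.
Tool frame: the origin (TCP) lies at the very end of the fingers, on their centre line; the grasp point (between the pads) lies bot.grasp_offset behind it (bot.grasp_offset is the distance from the TCP to the grasp point, in m); z points along the fingers, y is the direction in which the jaws open and shut (so a half turn about z gives the same grasp; the last joint's range is limited). The gripper opens to 85 mm and grips with 20 to 120 N. Pads are 22 mm wide; open, the fingers measure 114 mm over their backs; the gripper's body (76 mm by 85 mm) begins 54 mm behind the grasp point. The pads swing forward as they close: fully open they stand 13 mm farther back than shut.
Start: joints at [-1.215, 0.521, -0.036, 1.599, 0.021, 1.021, -0.113], TCP at [0.258, 0.569, 0.231] pointing down, gripper open.
Joint ranges: [-2.91, 2.91], [-0.3, 2.13], [-1.5, 1.42], [0.17, 2.43], [-1.26, 4.41], [0.16, 1.93], [-2.52, 2.52]. Speed limits (rad/s): [1.89, 1.89, 2.39, 2.39, 3.01, 3.01, 3.01].

INTERFACE

Orientations are given as [roll, pitch, yaw] about the fixed x, y, z axes, in that order (R = Rz(yaw) Ry(pitch) Rx(roll)).
In Python, from workcell import bot gives the robot as it stands. The module is installed in compiled form; this text tells all that it offers.
- The arm moves only by the shell command python3 -m handwheel 'ROWS' [OPENING] [FORCE]. ROWS is JSON, a list of rows, each a list of 6 numbers: the shift along the tool's x, y, z as a fraction of full scale, then the turn, a rotation vector about the tool's x, y, z as a fraction of full scale. In form: [[x, y, z, rx, ry, rz], ...]. A call has 1 to 8 rows; each row shifts and turns the commanded pose from where the row before left it, along the tool's axes as they then stand; what a row does not reach is not made up. Full scale, the value 1, is 0.025 m for a shift and 360 degrees for a turn. A row lasts 1/8 s, in which the tool goes at most 62.5 mm and 10.7 degrees, less where a joint would pass 70% of its speed; a pose out of reach is approached as far as the arm can. A call with a number of a shift or a turn outside -1 to 1 is refused whole. A call with a gripper value outside its range is refused whole. OPENING is the closure, from -1 (fully open) to 1 (shut), set as the call begins (- or left out, the last holds). The fingers move at their own pace and stop on an object; FORCE is the grip in N (left out, the last holds). Time passes only in rows, so rows that do not move let the fingers close. It gives the time, the measured TCP pose, the force and the opening at its end, in the units of the state.
- bot.observe(): the state, without advancing time (a new reading comes with each control period).
- bot.grab_frame(name): name is "scene" or "side" or "wrist"; returns a dict with "pixels" (420x560x3 uint8, blue, green, red), "vertical_fov" (degrees; the focal length in pixels is half the picture's height over the tangent of half this angle, whatever the lens; pixels are square), "cx", "cy" (the principal point, pixels), "R" (3x3) and "t" (3): a world point X has camera coordinates R X + t. Camera axes: x right, y down, z forward; pixel columns grow to the right and rows downward; lengths in m; the calibration is good to about 2 mm. The wrist camera is an equidistant fisheye: a pixel r from the principal point sees the ray r / f radians off the axis. A picture is of the moment at which its call begins. There is no depth.
- bot.job_done(): hands the job in, once; it reports no verdict.
Trained networks look in a picture, given as the dict that the camera call returned (one of the last four; its "shot" number tells which), for a name from the list of things; names that differ only in an ending like _2 or _b are one class to them, and where a whole thing is asked for, a point or a joint stands for the part that bears it (a point fixed in the world has none). Each returns a list of dicts, best first, with "score" (0 to 1); they miss things now and then, are a little off and sometimes report something else, mostly with a low value. They report only what shows in the picture. A call takes as long as a camera call.
- bot.trace(picture, thing): "region" (420x560 bool, what is visible of it) and "point" ([column, row] in pixels, amid what is visible of it).
The state is a dict: "clock": time; "qpos": joint angles; "qd": joint speeds; "joint_efforts": joint torques, N m; "position": TCP position; "tool_rot": TCP orientation; "force": force on the tool from outside, world axes, zero at the start; "moment": the same for the moment, N m; "grip_width": finger opening in m.
Only numpy, scipy, OpenCV 4.12 (cv2) and the standard library are available. Lean on these libraries where they do the work, as an engineer would, in place of code of your own. Each camera call takes 0.05 s, during which the arm holds its last target.

## Working session

There is one attempt and no reset: what is moved stays moved. The work goes in short steps, Python scripts to look and compute and a shell command to move; the robot and the scene stay as the last step left them, time stands still between calls to the robot, and variables do not carry over. Pictures are saved under pics/ and viewed, and the job is handed in when it is done.

```bash
ls; mkdir -p pics; cat > h.py <<'E'
import numpy as np, cv2
from workcell import bot
def K(p):
    f=210/np.tan(np.radians(p["vertical_fov"])/2); return f,p["cx"],p["cy"]
def ray(p,uv,fish=False):
    f,cx,cy=K(p); x=(uv[0]-cx)/f; y=(uv[1]-cy)/f
    if fish:
        r=np.hypot(x,y); d=np.array([x/r*np.sin(r),y/r*np.sin(r),np.cos(r)]) if r>1e-9 else np.array([0,0,1.])
    else: d=np.array([x,y,1.])
    R=np.array(p["R"]);t=np.array(p["t"])
    d=R.T@d; return -R.T@t, d/np.linalg.norm(d)
def onz(p,uv,z,fish=False):
    c,d=ray(p,uv,fish); return c+d*(z-c[2])/d[2]
def proj(p,X,fish=False):
    f,cx,cy=K(p); c=np.array(p["R"])@np.array(X)+np.array(p["t"])
    if fish:
        r=np.hypot(c[0],c[1]); th=np.arctan2(r,c[2]); return cx+f*th*c[0]/r, cy+f*th*c[1]/r
    return cx+f*c[0]/c[2], cy+f*c[1]/c[2]
E
python3 - <<'E'
from h import *
s=bot.observe()
for k,v in s.items(): print(k,np.round(v,4))
print(bot.grasp_offset)
for n in ["scene","side","wrist"]:
    p=bot.grab_frame(n); cv2.imwrite(f"pics/a_{n}.png",p["pixels"])
    print(n,p["vertical_fov"],p["cx"],p["cy"],np.round(-np.array(p["R"]).T@p["t"],3),np.round(p["R"],2).tolist())
    for th in ["stylus_grip","stylus_tip","cam_fixture","round_pin","square_pin","holder_hole","bevel_gear","grease_tin","brush_carton"]:
        r=bot.trace(p,th); print(th,[(round(q["score"],2),np.round(q["point"]).tolist(),int(q["region"].sum())) for q in r[:2]])
E
```

```text
pics
clock 0.0
qpos [-1.2152  0.522  -0.0363  1.6     0.0212  1.0212 -0.1128]
qd [ 0.0007 -0.0001 -0.0017  0.0004 -0.0002 -0.0015 -0.0002]
joint_efforts [-1.40000e-03 -9.27128e+01  1.97960e+00 -3.69937e+01  1.79000e-02
  8.30000e-03 -1.00000e-04]
position [0.258  0.5689 0.2307]
tool_rot [-3.1404e+00  1.0000e-04  2.7158e+00]
force [-0.2338  0.8067  0.117 ]
moment [-0.021  -0.0166 -0.017 ]
grip_width 0.085
0.0187
scene 48.14983220535857 275.00614977191066 212.63133900729855 [-0.242 -0.506  1.115] [[0.54, -0.84, -0.02], [-0.64, -0.4, -0.65], [0.54, 0.37, -0.76]]
stylus_grip [(0.47, [230.0, 201.0], 150)]
stylus_tip []
cam_fixture [(0.63, [315.0, 256.0], 918)]
round_pin [(0.93, [313.0, 260.0], 901)]
square_pin []
holder_hole [(0.84, [236.0, 214.0], 493)]
bevel_gear [(0.51, [273.0, 240.0], 104), (0.49, [230.0, 199.0], 142)]
grease_tin [(0.65, [384.0, 294.0], 646)]
brush_carton [(0.62, [172.0, 189.0], 268)]
side 44.48440769949395 277.97459782796443 209.68592106554377 [0.142 1.328 0.585] [[-0.97, -0.25, 0.0], [-0.09, 0.33, -0.94], [0.24, -0.91, -0.34]]
stylus_grip [(0.72, [264.0, 235.0], 182)]
stylus_tip [(0.79, [267.0, 234.0], 248), (0.75, [288.0, 218.0], 228)]
cam_fixture [(0.64, [285.0, 218.0], 243)]
round_pin [(0.78, [286.0, 219.0], 200)]
square_pin [(0.64, [284.0, 222.0], 221)]
holder_hole [(0.87, [263.0, 256.0], 727), (0.32, [268.0, 239.0], 176)]
bevel_gear [(0.68, [308.0, 190.0], 20)]
grease_tin [(0.61, [307.0, 191.0], 3)]
brush_carton [(0.46, [250.0, 299.0], 144)]
wrist 65.70646984690485 285.0570627596579 211.28632962796996 [0.197 0.598 0.373] [[0.41, 0.91, -0.0], [0.88, -0.4, 0.27], [0.25, -0.11, -0.96]]
stylus_grip [(0.67, [108.0, 408.0], 213)]
stylus_tip [(0.64, [110.0, 413.0], 200)]
cam_fixture []
round_pin []
square_pin []
holder_hole [(0.57, [119.0, 396.0], 998)]
bevel_gear []
grease_tin []
brush_carton [(0.57, [219.0, 348.0], 462)]
```

View pics/a_scene.png

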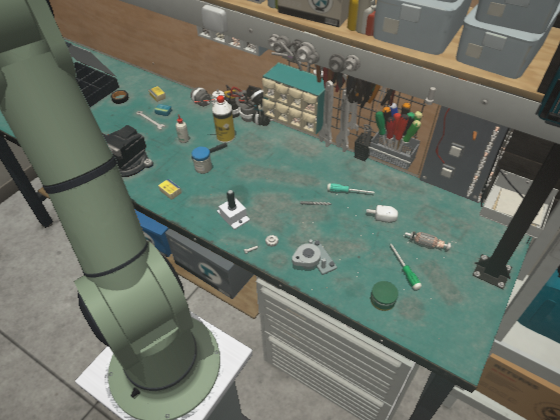

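View pics/a_side.png

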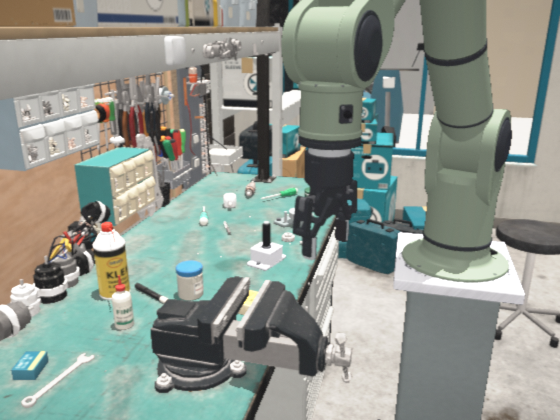

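View pics/a_wrist.png

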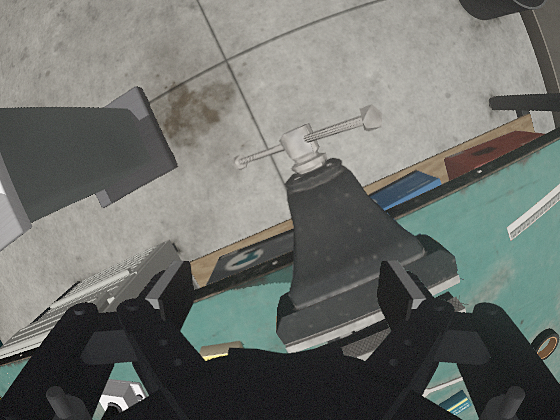

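The scene picture shows the stylus in its holder at about (232,205), the gear at (272,240), the cam fixture at about (312,256), the tin at (384,294) and the carton at (169,188). The side picture shows the stylus at (266,238). The wrist camera sees mostly the vise and the floor. Next I'll zoom in and compute coarse positions.

```bash
python3 - <<'E'
from h import *
for n,b in [("scene",(200,170,350,290)),("side",(220,180,340,300))]:
    p=bot.grab_frame(n); im=p["pixels"][b[1]:b[3],b[0]:b[2]]
    cv2.imwrite(f"pics/b_{n}.png",cv2.resize(im,None,fx=5,fy=5,interpolation=cv2.INTER_CUBIC))
    for th,z in [("stylus_grip",.08),("holder_hole",.042),("cam_fixture",.04),("bevel_gear",.01),("grease_tin",.022),("brush_carton",.013)]:
        for q in bot.trace(p,th)[:2]:
            print(n,th,round(q["score"],2),np.round(q["point"],1),np.round(onz(p,q["point"],z),3))
E
```

```text
scene stylus_grip 0.43 [230.3 201.6] [0.465 0.135 0.08 ]
scene holder_hole 0.72 [235.8 215.1] [0.455 0.111 0.042]
scene cam_fixture 0.84 [313.3 255.5] [ 0.452 -0.16   0.04 ]
scene bevel_gear 0.62 [272.3 236.8] [ 0.465 -0.013  0.01 ]
scene grease_tin 0.27 [228.8 200.5] [0.506 0.177 0.022]
scene grease_tin 0.26 [311.8 260. ] [ 0.448 -0.158  0.022]
scene brush_carton 0.54 [171.6 188.4] [0.456 0.374 0.013]
side stylus_grip 0.65 [265.8 238.1] [0.473 0.177 0.08 ]
side holder_hole 0.68 [265.1 256.3] [0.468 0.203 0.042]
side cam_fixture 0.46 [287.6 214.9] [ 0.485 -0.107  0.04 ]
side bevel_gear 0.57 [260.3 256.2] [0.499 0.14  0.01 ]
side bevel_gear 0.47 [285.7 236.6] [ 0.466 -0.008  0.01 ]
side grease_tin 0.23 [284.4 218.5] [ 0.498 -0.12   0.022]
side brush_carton 0.7 [247.7 303.3] [0.455 0.387 0.013]
```

```bash
sleep 1; ls pics
```

```text
a_scene.png
a_side.png
a_wrist.png
b_scene.png
b_side.png
```

View pics/b_scene.png

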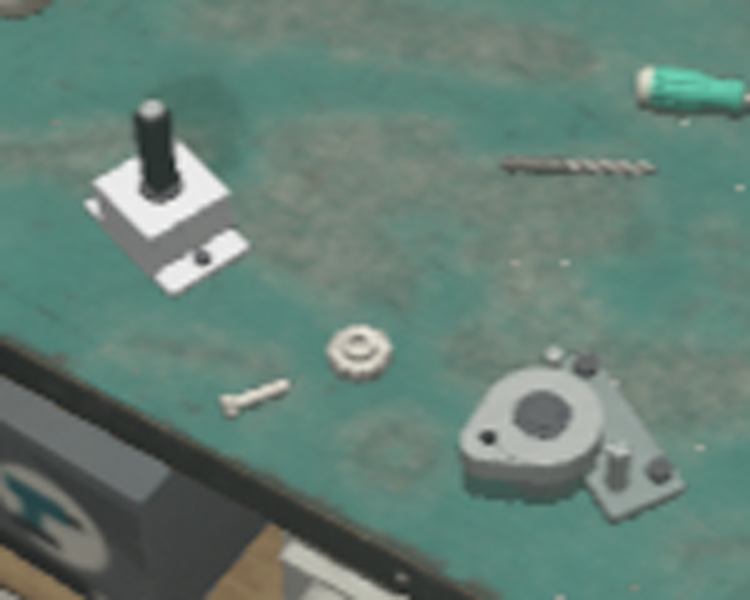

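View pics/b_side.png

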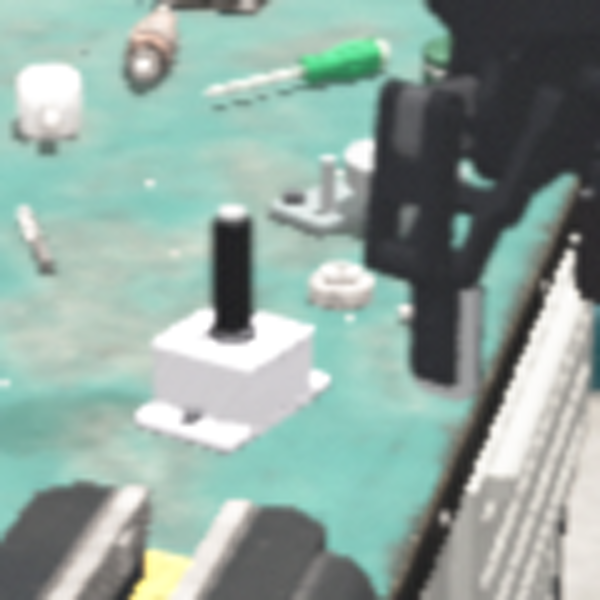

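The zoomed scene crop shows the stylus button at (230.4,191.2). The two pin tops are at about (310.6,241) for the round one, half hidden behind the cam, and (323.5,259) for the square one. Next, coarse poses.

```bash
python3 - <<'E'
from h import *
p=bot.grab_frame("scene"); S=lambda c:(200+c[0]/5-.4,170+c[1]/5-.4)
for n,c,z in [("button",(152,106),.112),("blkTL",(93,184),.042),("blkTR",(182,141),.042),("blkR",(230,193),.042),("blkB",(152,236),.042),("rpin",(553,352),.045),("spin",(618,446),.045),("nut",(542,412),.0475),("nosehole",(488,437),.045),("gear",(359,348),.018),("bolt1",(586,365),.017),("bolt2",(658,468),.017)]:
    print(n,np.round(onz(p,S(c),z),4))
q=bot.grab_frame("side"); S=lambda c:(220+c[0]/5-.4,180+c[1]/5-.4)
for n,c,z in [("button",(233,212),.112),("blkL",(152,346),.042),("blkT",(226,307),.042),("blkR",(315,326),.042),("blkB",(245,372),.042),("rpin",(327,160),.045),("gear",(343,273),.018)]:
    print(n,np.round(onz(q,S(c),z),4))
print(bot.observe()["clock"])
E
```

```text
button [0.4772 0.1412 0.112 ]
blkTL [0.4551 0.1777 0.042 ]
blkTR [0.5132 0.1526 0.042 ]
blkR [0.4938 0.1022 0.042 ]
blkB [0.4407 0.122  0.042 ]
rpin [ 0.491  -0.1267  0.045 ]
spin [ 0.4535 -0.1901  0.045 ]
nut [ 0.4495 -0.1437  0.0475]
nosehole [ 0.4203 -0.1262  0.045 ]
gear [ 0.4513 -0.0192  0.018 ]
bolt1 [ 0.5122 -0.1379  0.017 ]
bolt2 [ 0.4705 -0.2083  0.017 ]
button [0.4802 0.1477 0.112 ]
blkL [0.5181 0.1691 0.042 ]
blkT [0.4952 0.1102 0.042 ]
blkR [0.4429 0.1226 0.042 ]
blkB [0.463  0.1878 0.042 ]
rpin [ 0.4965 -0.1203  0.045 ]
gear [ 0.4592 -0.0088  0.018 ]
2.3
```

```bash
python3 -m handwheel '[[-1,-0.79,0,0,0,0],[-1,-0.79,0,0,0,0],[-1,-0.79,0,0,0,0],[-1,-0.79,0,0,0,0],[-1,-0.79,0,0,0,0],[-1,-0.79,0,0,0,0],[-1,-0.79,0,0,0,0],[-1,-0.79,0,0,0,0]]'
python3 -m handwheel '[[-1,-0.79,0,0,0,0],[-1,-0.79,0,0,0,0],[-1,-0.79,0,0,0,0],[-1,-0.79,0,0,0,0],[-1,-0.79,0,0,0,0],[-1,-0.79,0,0,0,0],[-1,-0.79,0,0,0,0],[0,0,0,0,0,0]]'
python3 - <<'E'
from h import *
s=bot.observe(); print(s["clock"],s["position"],s["tool_rot"],s["force"])
p=bot.grab_frame("wrist"); cv2.imwrite("pics/c.png",p["pixels"])
import pickle; pickle.dump(p,open("c.pkl","wb"))
for th in ["stylus_grip","holder_hole","cam_fixture","round_pin","square_pin","bevel_gear"]:
    for q in bot.trace(p,th)[:2]: print(th,round(q["score"],2),np.round(q["point"]))
E
```

```text
clock: 3.3
position: [0.3755, 0.3418, 0.2314]
tool_rot: [3.141, 0.0, 2.716]
force: [0.2, 0.2, 0.8]
grip_width: 0.0854
clock: 4.3
position: [0.4781, 0.1424, 0.2314]
tool_rot: [-3.141, 0.001, 2.712]
force: [0.1, -0.1, -0.4]
grip_width: 0.0852
4.3 [0.47813029 0.14241115 0.23138139] [-3.14128496e+00  6.05560999e-04  2.71231080e+00] [ 0.11776766 -0.05879556 -0.42778856]
stylus_grip 0.6 [285. 193.]
stylus_grip 0.24 [ 93. 267.]
holder_hole 0.82 [284. 178.]
holder_hole 0.47 [ 87. 266.]
cam_fixture 0.75 [ 84. 268.]
round_pin 0.76 [ 88. 268.]
square_pin 0.96 [ 93. 267.]
bevel_gear 0.79 [162. 223.]
bevel_gear 0.25 [ 90. 270.]
```

View pics/c.png

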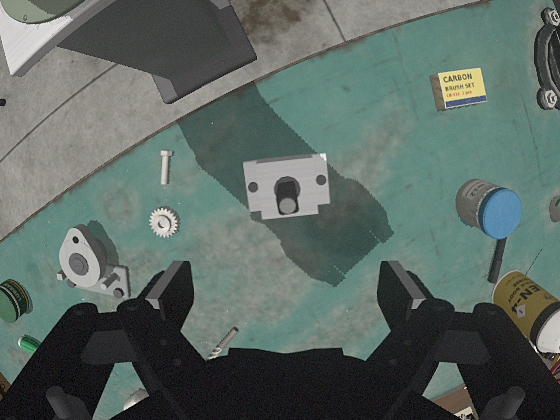

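The wrist picture shows the holder at (285,187) with the stylus leaning down the image to a button at about (288,206). The gear is at (164,222), the cam fixture at (90,262) with its pins, and the tin at (14,306). I'll zoom in on the holder and the fixture.

```bash
python3 - <<'E'
from h import *
import pickle; p=pickle.load(open("c.pkl","rb")); im=p["pixels"]
a=cv2.resize(im[140:230,230:340],None,fx=7,fy=6.6666,interpolation=cv2.INTER_CUBIC)
cv2.imwrite("pics/c1.png",cv2.resize(im[145:225,235:340],None,fx=7,fy=7,interpolation=cv2.INTER_CUBIC))
cv2.imwrite("pics/c2.png",cv2.resize(im[215:310,45:145],None,fx=6,fy=6,interpolation=cv2.INTER_CUBIC))
print(proj(p,bot.observe()["position"],True))
E
```

```text
(np.float64(287.8605024308122), np.float64(262.65651310653493))
```

View pics/c1.png

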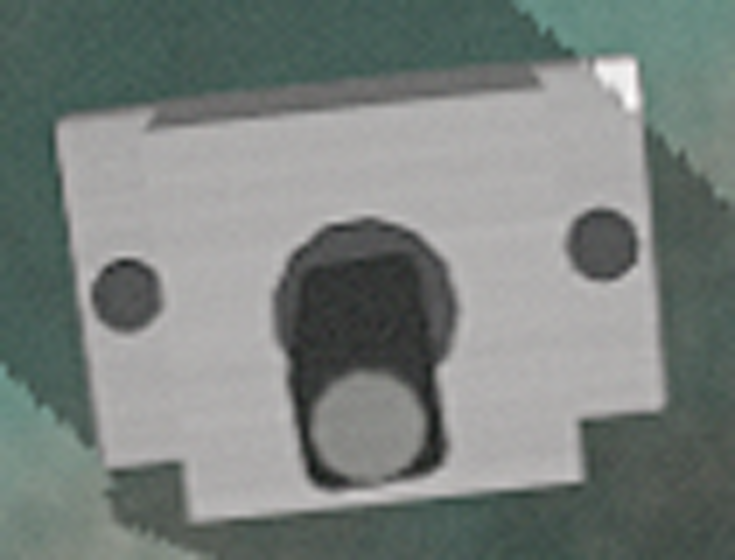

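View pics/c2.png

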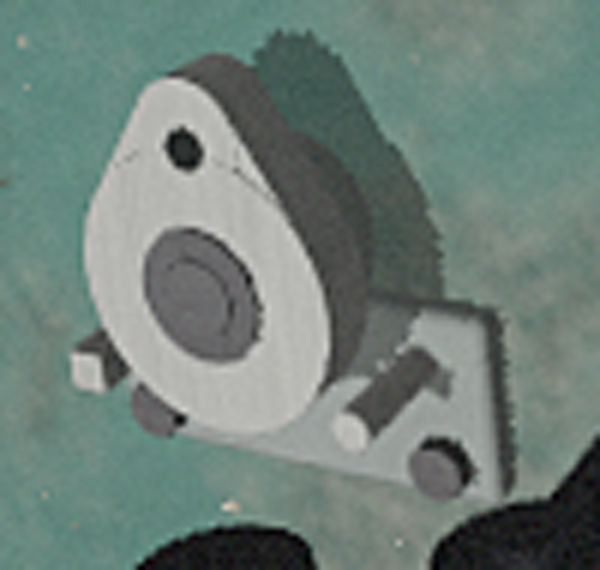

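```bash
cat > m.py <<'E'
from h import *
import pickle; p=pickle.load(open("c.pkl","rb"))
A=lambda c:(235+(c[0]+.5)/7-.5,145+(c[1]+.5)/7-.5); B=lambda c:(45+(c[0]+.5)/6-.5,215+(c[1]+.5)/6-.5)
W=lambda uv,z:onz(p,uv,z,True)
if __name__=="__main__":
  print("button",W(A((367,425)),.112)); print("collar",W(A((366,310)),.045))
  c=[W(A(k),.042) for k in [(148,128),(545,82),(585,483),(190,522)]]
  print("corners",np.round(c,4).tolist(),"mean",np.mean(c,0))
  for i in range(4):
    d=c[(i+1)%4]-c[i]; print(np.linalg.norm(d[:2]),np.degrees(np.arctan2(d[1],d[0])))
  r=W(B((352,433)),.045); s=W(B((88,371)),.045); print("pins",r,s,np.linalg.norm(r-s))
  y=(r-s)[:2]; th=np.arctan2(-y[0],y[1]); x=np.array([np.cos(th),np.sin(th)]); o=(r+s)[:2]/2-.0264*x
  print("yaw",np.degrees(th),"origin",o,"nut",W(B((202,294)),.0475),"nosehole",W(B((184,149)),.045))
  # cam outline
  im=p["pixels"]; g=cv2.cvtColor(im,cv2.COLOR_BGR2HSV)
  print(g[240,60:100:4].tolist(), g[265,60:105:4].tolist())
E
python3 m.py
```

```text
button [0.47970363 0.14414277 0.112     ]
collar [0.47978842 0.1443365  0.045     ]
corners [[0.4422, 0.1264, 0.042], [0.4602, 0.182, 0.042], [0.5186, 0.1633, 0.042], [0.4992, 0.106, 0.042]] mean [0.48001209 0.1444347  0.042     ]
0.058471261538870695 72.07403449830949
0.06134003104015838 -17.816601557761963
0.06045047729346705 -108.70818595886688
0.060543126130398535 160.31683702260858
pins [ 0.49520097 -0.12387265  0.045     ] [ 0.45627595 -0.18833126  0.045     ] 0.07529986585250359
yaw -31.1267715579124 origin [ 0.45313938 -0.14245491] nut [ 0.45294136 -0.1388283   0.0475    ] nosehole [ 0.42412689 -0.12379933  0.045     ]
[[82, 66, 139], [30, 7, 181], [30, 4, 174], [30, 5, 163], [80, 16, 47], [30, 3, 190], [30, 5, 163], [38, 13, 78], [70, 10, 78], [70, 11, 71]] [[80, 50, 142], [20, 4, 183], [36, 7, 184], [135, 5, 111], [140, 7, 105], [0, 0, 107], [30, 3, 97], [90, 2, 140], [36, 7, 183], [45, 8, 186], [36, 18, 72], [53, 13, 76]]
```

```bash
python3 -m handwheel '[[-0.03,0.1,0,0,0,-0.0172],[0,0,1,0,0,0],[0,0,1,0,0,0],[0,0,1,0,0,0],[0,0,1,0,0,0],[0,0,1,0,0,0],[0,0,0.8,0,0,0],[0,0,0,0,0,0]]'
python3 - <<'E'
from h import *
s=bot.observe(); print(s["clock"],s["position"],np.degrees(s["tool_rot"]),s["force"])
p=bot.grab_frame("wrist"); cv2.imwrite("pics/d.png",p["pixels"])
E
```

```text
clock: 5.65
position: [0.4782, 0.1465, 0.0854]
tool_rot: [-3.14, -0.002, 2.824]
force: [0.2, 0.5, 0.2]
grip_width: 0.0854
5.65 [0.47823617 0.14652291 0.08537835] [-1.79915709e+02 -9.92788542e-02  1.61827475e+02] [0.24139093 0.53323944 0.19996187]
```

View pics/d.png

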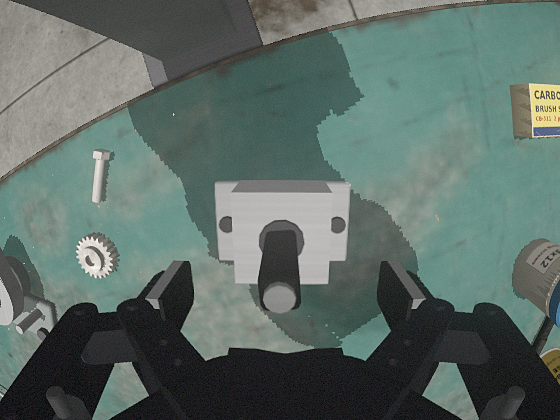

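The stylus stands between the fingers, with the button at (281,297) and the finger midpoint at about x=285. The block is square to the image. I'll make a small correction, descend and grip.

```bash
python3 -m handwheel '[[-0.09,-0.06,0.48,0,0,0],[0,0,0.5,0,0,0],[0,0,0,0,0,0]]'
python3 -m handwheel '[[0,0,0,0,0,0],[0,0,0,0,0,0],[0,0,0,0,0,0],[0,0,0,0,0,0],[0,0,0,0,0,0],[0,0,0,0,0,0]]' 1 90
python3 - <<'E'
from h import *
s=bot.observe(); print(s["clock"],s["position"],np.degrees(s["tool_rot"]),s["force"],s["moment"])
p=bot.grab_frame("wrist"); cv2.imwrite("pics/e.png",p["pixels"])
E
```

```text
clock: 6.08
position: [0.4802, 0.1441, 0.0609]
tool_rot: [-3.141, -0.001, 2.824]
force: [-0.6, 0.1, 0.4]
grip_width: 0.0857
clock: 6.82
position: [0.4808, 0.1444, 0.062]
tool_rot: [3.141, 0.0, 2.824]
force: [-2.1, -0.9, 6.4]
grip_width: 0.0168
6.825 [0.48076731 0.14441217 0.06204739] [1.79986853e+02 1.18043989e-02 1.61795384e+02] [-2.0889789  -0.86019032  6.40215671] [-0.02524306  0.28241288 -0.01570628]
```

View pics/e.png

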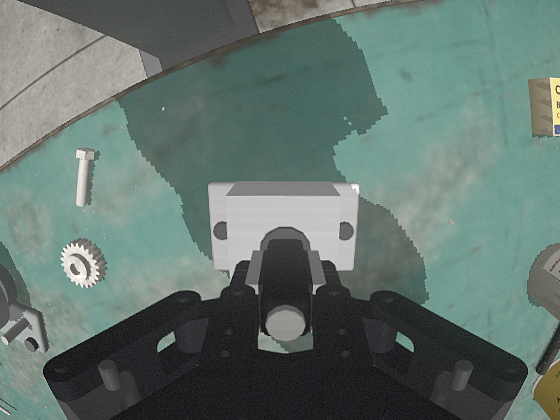

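The handle is held between the pads. Next: lift straight out, then carry it over to the round-pin side.

```bash
python3 -m handwheel '[[0,0,-0.6,0,0,0],[0,0,-1,0,0,0],[0,0,-1,0,0,0],[0,0,-0.75,0,0,0],[0,0,0,0,0,0]]'
python3 -m handwheel '[[-0.4,-1,0,0,0,0],[-0.4,-1,0,0,0,0],[-0.4,-1,0,0,0,0],[-0.4,-1,0,0,0,0],[-0.4,-1,0,0,0,0],[-0.4,-1,0,0,0,0],[-0.4,-1,0,0,0,0],[-0.4,-1,0,0,0,0]]'
python3 -m handwheel '[[0,-0.32,0,0,0,0.018],[0,0,0,0,0,0.018],[0,0,0,0,0,0],[0,0,0,0,0,0]]'
python3 - <<'E'
from h import *
import pickle
s=bot.observe(); print(s["clock"],s["position"],np.degrees(s["tool_rot"]),s["force"],s["moment"])
p=bot.grab_frame("wrist"); cv2.imwrite("pics/f.png",p["pixels"]); pickle.dump(p,open("f.pkl","wb"))
p=bot.grab_frame("scene"); cv2.imwrite("pics/f2.png",cv2.resize(p["pixels"][170:290,200:350],None,fx=5,fy=5))
E
```

```text
clock: 7.5
position: [0.4814, 0.1446, 0.1473]
tool_rot: [3.14, 0.002, 2.824]
force: [-0.2, 0.6, -1.4]
grip_width: 0.0169
clock: 8.5
position: [0.4938, -0.0715, 0.1451]
tool_rot: [-3.141, -0.001, 2.824]
force: [-0.4, 0.5, -1.9]
grip_width: 0.0169
clock: 9.0
position: [0.4916, -0.0781, 0.1453]
tool_rot: [-3.141, -0.0, 2.601]
force: [0.5, -0.7, -1.8]
grip_width: 0.017
9.0 [ 0.49155716 -0.07805002  0.14532857] [-1.79985182e+02 -2.11928544e-02  1.49008099e+02] [ 0.47515556 -0.66985506 -1.77698648] [-0.03035397 -0.02280068 -0.05611676]
```

View pics/f.png

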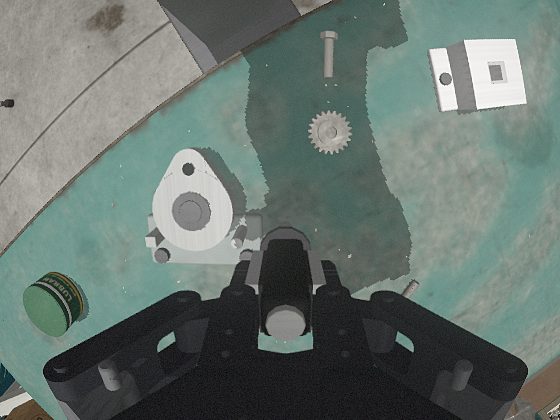

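View pics/f2.png

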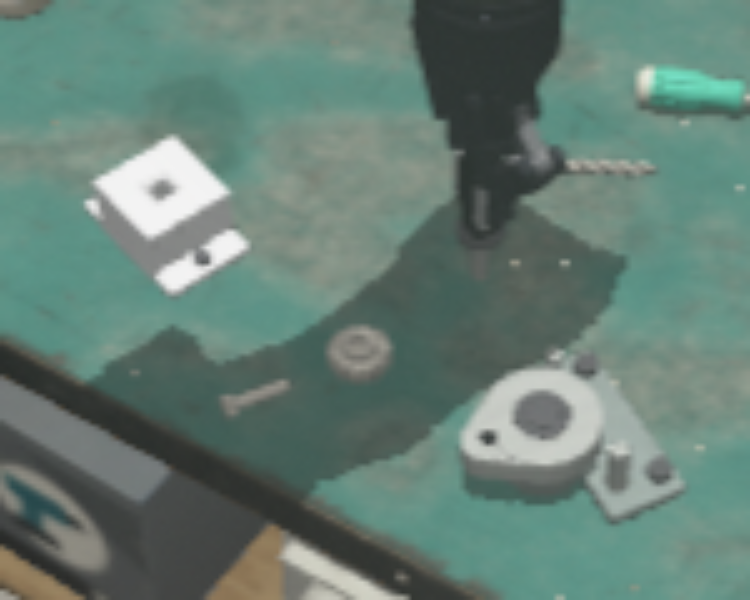

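The stylus hangs clear, with its button at (288,320). The fixture is fully in view: plate top centred at about (192,208), square pin top near (150,240), round pin top near (237,243). The empty hole shows at (496,72). I'll fit the plate outline now.

```bash
python3 - <<'E'
from h import *
import pickle
p=pickle.load(open("f.pkl","rb")); im=p["pixels"]
cv2.imwrite("pics/g.png",cv2.resize(im[140:275,135:270],None,fx=4.4,fy=4.4,interpolation=cv2.INTER_CUBIC))
b=cv2.resize(im[40:125,420:535],None,fx=6,fy=6,interpolation=cv2.INTER_CUBIC); cv2.imwrite("pics/g2.png",b)
E
```

```text
(no output)
```

View pics/g.png

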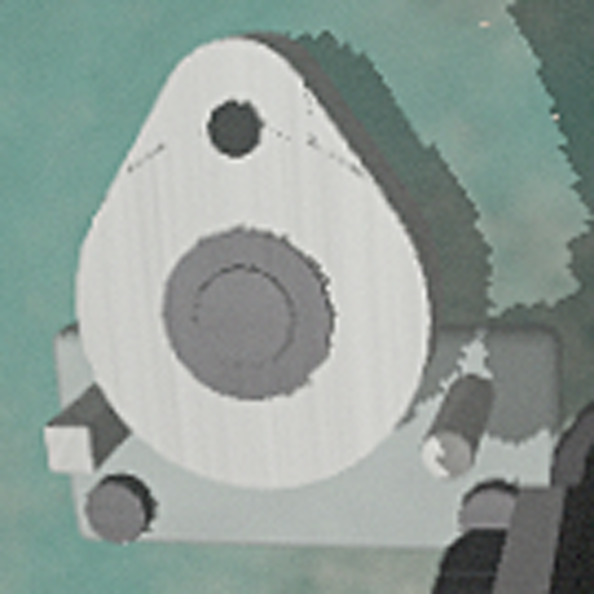

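View pics/g2.png

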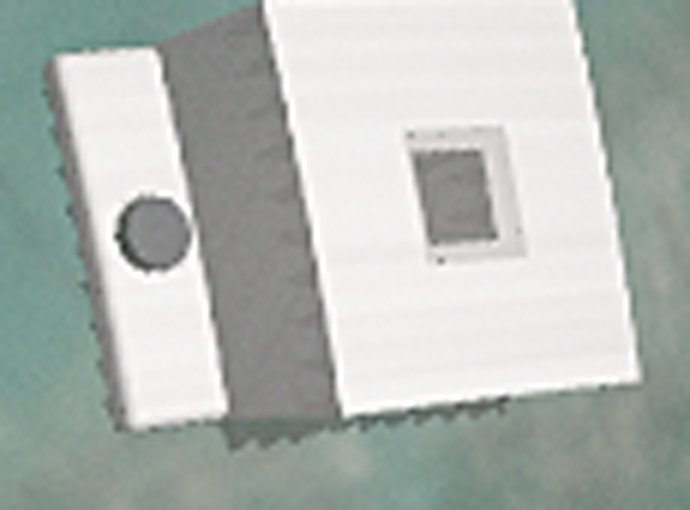

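```bash
cat > fit.py <<'E'
from h import *
import pickle
from scipy.optimize import least_squares
p=pickle.load(open("f.pkl","rb"))
C=lambda c:(135+(c[0]+.5)/4.4-.5,140+(c[1]+.5)/4.4-.5)
W=lambda c,z:onz(p,C(c),z,True)[:2]
def sdf(q):  # tangent-hull of two circles, nominal frame
    a=np.array([0,0.]);b=np.array([-.036,0]);ra,rb=.034,.014
    q=np.array([q[0],abs(q[1])]); th=np.arccos((ra-rb)/.036) # normal angle from -x
    n=np.array([-np.cos(th),np.sin(th)])
    t=np.array([-np.sin(th),-np.cos(th)]) # along flank toward nose
    s=q@t; L=(b-a)@t
    if s<0: return np.linalg.norm(q)-ra
    if s>L: return np.linalg.norm(q-b)-rb
    return q@n-ra
if __name__=="__main__":
    r=W((450,453),.045); s=W((69,450),.045); y=r-s; th=np.arctan2(-y[0],y[1]); x=np.array([np.cos(th),np.sin(th)]); yv=np.array([-x[1],x[0]]); o=(r+s)/2-.0264*x
    print("pins",r,s,np.linalg.norm(y),"yaw",np.degrees(th),"o",o)
    P=[(76,310),(432,320),(240,38),(268,489),(125,175),(170,80),(380,175),(303,75),(125,425),(400,425),(200,470),(340,475),(92,235),(420,250)]
    Q=np.array([W(c,.045) for c in P])
    def f(v):
        X=np.array([np.cos(v[2]),np.sin(v[2])]);Y=np.array([-X[1],X[0]])
        return [sdf(((q-v[:2])@X,(q-v[:2])@Y)) for q in Q]
    u=least_squares(f,[*o,th]); print("plate",u.x[:2],np.degrees(u.x[2]),np.round(np.array(u.fun)*1e3,1))
    d=u.x[:2]-o; print("offset in fixture",d@x*1e3,d@yv*1e3)
    print("nut",W((245,318),.0475),"nosehole",W((236,129),.045))
    h=lambda c:onz(p,(420+(c[0]+.5)/6-.5,40+(c[1]+.5)/6-.5),.042,True)
    print("hole",h((467,195)),"blk edge",h((340,417)),h((640,380)),h((265,0)))
E
python3 fit.py
```

```text
pins [ 0.4946847  -0.12425453] [ 0.45650334 -0.18945767] 0.07555968888575884 yaw -30.352193976911266 o [ 0.45281252 -0.14351581]
plate [ 0.45380164 -0.14128446] -31.42426253363537 [ 0.8 -0.4 -0.1  0.1 -0.9  0.4  1.  -0.1  0.9 -0.1 -0.9  0.2 -0.5  0. ]
offset in fixture -0.2739871001927336 2.4253249032318918
nut [ 0.45357231 -0.14158623] nosehole [ 0.42454703 -0.12426838]
hole [0.48034977 0.14325421 0.042     ] blk edge [0.49917991 0.10500821 0.042     ] [0.51809167 0.16234203 0.042     ] [0.44256635 0.12476185 0.042     ]
```

Plate centre fitted at (0.4537,-0.1413), yaw about -31°, so the plate sits about 2.5 mm off toward the round pin. The tool axes are aligned with the fixture (tool x = -x_f, tool y = y_f). Next: descend outside the cam near the start point.

```bash
cat > st.py <<'E'
from h import *
s=bot.observe(); C=np.array([.4537,-.1413]); a=np.radians(-31); X=np.array([np.cos(a),np.sin(a)]);Y=np.array([-X[1],X[0]])
d=np.array(s["position"])[:2]-C; F=np.array(s["force"])[:2]
print("t",round(s["clock"],2),"plate mm",np.round([d@X*1e3,d@Y*1e3],2),"z",round(s["position"][2],4),"F fix",np.round([F@X,F@Y,s["force"][2]],2),"M",np.round(s["moment"],2))
E
python3 -m handwheel '[[-0.32,-0.6,0,0,0,0],[0,0,1,0,0,0],[0,0,1,0,0,0],[0,0,0.7,0,0,0],[0,0,0,0,0,0],[0,0,0,0,0,0]]'
python3 st.py
python3 -m handwheel '[[0,-0.4,0,0,0,0],[0,0,0,0,0,0],[0,0,0,0,0,0]]'
python3 st.py
```

```text
clock: 9.85
position: [0.491, -0.0958, 0.0787]
tool_rot: [3.141, 0.001, 2.597]
force: [-0.2, -0.1, -0.7]
grip_width: 0.0171
t 9.85 plate mm [ 8.58 58.2 ] z 0.0787 F fix [-0.08 -0.18 -0.72] M [-0.02 -0.   -0.01]
clock: 10.22
position: [0.4857, -0.1039, 0.0783]
tool_rot: [3.141, 0.0, 2.597]
force: [0.3, -0.7, -1.7]
grip_width: 0.017
t 10.22 plate mm [ 8.18 48.53] z 0.0783 F fix [ 0.6  -0.49 -1.72] M [ 0.02  0.06 -0.07]
```

```bash
python3 -m handwheel '[[0,-0.2,0,0,0,0],[0,-0.04,0,0,0,0],[0,-0.04,0,0,0,0],[0,0,0,0,0,0]]'; python3 st.py
python3 -m handwheel '[[0,-0.04,0,0,0,0],[0,-0.04,0,0,0,0],[0,0,0,0,0,0]]'; python3 st.py
python3 - <<'E'
from h import *
p=bot.grab_frame("wrist"); cv2.imwrite("pics/k.png",p["pixels"])
E
```

```text
clock: 10.72
position: [0.482, -0.1098, 0.0781]
tool_rot: [-3.142, 0.0, 2.598]
force: [-0.5, 0.6, -1.1]
grip_width: 0.0167
t 10.72 plate mm [ 8.02 41.54] z 0.0781 F fix [-0.74  0.3  -1.15] M [0.01 0.02 0.02]
clock: 11.1
position: [0.4809, -0.1116, 0.0781]
tool_rot: [-3.142, -0.0, 2.597]
force: [0.6, -0.4, -0.9]
grip_width: 0.0169
t 11.1 plate mm [ 8.   39.47] z 0.0781 F fix [ 0.75 -0.01 -0.93] M [ 0.01  0.02 -0.01]
```

View pics/k.png

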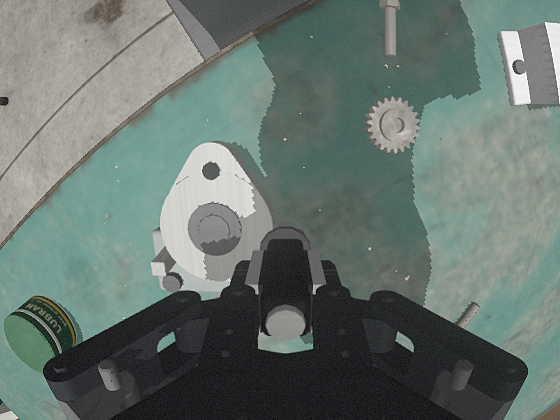

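The stylus is right beside the plate edge at about (265,245), not yet touching. I'll keep pressing in small steps.

```bash
python3 -m handwheel '[[0,-0.04,0,0,0,0],[0,0,0,0,0,0]]'; python3 st.py
python3 -m handwheel '[[0,-0.03,0,0,0,0],[0,0,0,0,0,0]]'; python3 st.py

```

```text
clock: 11.4
position: [0.4804, -0.1124, 0.0781]
tool_rot: [-3.142, -0.0, 2.597]
force: [0.0, 0.1, -1.6]
grip_width: 0.0171
t 11.4 plate mm [ 8.01 38.48] z 0.0781 F fix [-0.01  0.08 -1.62] M [-0.06 -0.01  0.  ]
clock: 11.65
position: [0.48, -0.113, 0.0781]
tool_rot: [-3.142, -0.0, 2.598]
force: [0.8, -0.2, -0.8]
grip_width: 0.017
t 11.65 plate mm [ 7.98 37.77] z 0.0781 F fix [ 0.8   0.25 -0.83] M [ 0.03 -0.05  0.02]
```

```bash
python3 -m handwheel '[[0,-0.03,0,0,0,0],[0,0,0,0,0,0]]'; python3 st.py
python3 -m handwheel '[[0,-0.02,0,0,0,0],[0,0,0,0,0,0]]'; python3 st.py

```

```text
clock: 11.9
position: [0.4796, -0.1137, 0.078]
tool_rot: [-3.142, -0.0, 2.598]
force: [-0.1, 0.1, -1.1]
grip_width: 0.0171
t 11.9 plate mm [ 7.99 37.  ] z 0.078 F fix [-0.14  0.06 -1.05] M [-0.01 -0.05 -0.02]
clock: 12.15
position: [0.4795, -0.114, 0.0781]
tool_rot: [3.141, 0.0, 2.598]
force: [0.1, 1.7, -1.0]
grip_width: 0.0171
t 12.15 plate mm [ 8.01 36.7 ] z 0.0781 F fix [-0.79  1.56 -1.02] M [ 0.28 -0.17  0.01]
```

```bash
python3 -m handwheel '[[0,-0.02,0,0,0,0],[0,0,0,0,0,0]]'; python3 st.py
python3 -m handwheel '[[0,-0.02,0,0,0,0],[0,0,0,0,0,0]]'; python3 st.py

```

```text
clock: 12.4
position: [0.4794, -0.1142, 0.0781]
tool_rot: [3.141, 0.0, 2.598]
force: [2.1, 4.8, -2.4]
grip_width: 0.0171
t 12.4 plate mm [ 8.06 36.5 ] z 0.0781 F fix [-0.65  5.15 -2.38] M [ 1.17 -0.61  0.04]
clock: 12.65
position: [0.4793, -0.1143, 0.0781]
tool_rot: [3.141, 0.0, 2.598]
force: [3.1, 5.6, -0.4]
grip_width: 0.0171
t 12.65 plate mm [ 8.06 36.31] z 0.0781 F fix [-0.26  6.38 -0.36] M [ 1.75 -0.82 -0.01]
```

Contact was first felt at y≈36.8 mm, and the stiffness is about 5 to 6 N per mm of command. I'll plan the path at about 0.75 mm command depth.

```bash
cat > path.py <<'E'
import numpy as np,sys
# args: cx cy pen startx starty s0 n step
cx,cy,pen,sx,sy,s0,n,step=map(float,sys.argv[1:])
th=np.arccos(20/36); R=39-pen; r=19-pen; f1=np.pi/2-th  # phi from +y to -x at flank start
L=36*np.sin(th); a1=R*(f1+np.radians(12)); a2=a1+L; a3=a2+r*2*th; a4=a3+L; a5=a4+a1
nrm=lambda f:np.array([-np.sin(f),np.cos(f)])
def P(s):
    if s<a1: return R*nrm(s/R-np.radians(12))
    if s<a2: return R*nrm(f1)+(s-a1)*np.array([-np.cos(f1),-np.sin(f1)])
    if s<a3: return np.array([-36,0])+r*nrm(f1+(s-a2)/r)
    q=P(a5-s); return np.array([q[0],-q[1]])
print("marks",np.round([a1,a2,a3,a4,a5],1))
c=np.array([sx,sy]); rows=[]
for i in range(int(n)):
    s=min(s0+step*(i+1),a5); w=P(s)+[cx,cy]; d=np.round((w-c)/25/.005)*.005; c=c+d*25
    rows.append([round(-d[0],3),round(d[1],3),0,0,0,0])
print(str(rows).replace(" ","")); print("end cmd",c.round(3),"s",s)
E
python3 path.py 0 -1.5 .75 8 35.5 0 8 2.2
```

```text
marks [ 30.5  60.5  96.3 126.2 156.8]
[[np.float64(0.09),np.float64(0.03),0,0,0,0],[np.float64(0.085),np.float64(0.015),0,0,0,0],[np.float64(0.09),np.float64(0.005),0,0,0,0],[np.float64(0.085),np.float64(-0.0),0,0,0,0],[np.float64(0.09),np.float64(-0.005),0,0,0,0],[np.float64(0.085),np.float64(-0.01),0,0,0,0],[np.float64(0.09),np.float64(-0.015),0,0,0,0],[np.float64(0.085),np.float64(-0.02),0,0,0,0]]
end cmd [-9.5 35.5] s 17.6
```

Start with a half call, then check.

```bash
sed -i 's/round(-d\[0\],3),round(d\[1\],3)/float(round(-d[0],3)),float(round(d[1],3))/' path.py
python3 -m handwheel '[[0.09,0.03,0,0,0,0],[0.085,0.015,0,0,0,0],[0.09,0.005,0,0,0,0],[0.085,0,0,0,0,0]]'; python3 st.py; python3 path.py 0 -1.5 .75 8 35.5 0 4 2.2
```

```text
clock: 13.15
position: [0.4726, -0.1093, 0.0783]
tool_rot: [3.141, 0.001, 2.598]
force: [3.3, 2.0, -2.3]
grip_width: 0.0171
t 13.15 plate mm [-0.3  37.13] z 0.0783 F fix [ 1.82  3.4  -2.32] M [ 0.6  -1.23  0.07]
marks [ 30.5  60.5  96.3 126.2 156.8]
[[0.09,0.03,0,0,0,0],[0.085,0.015,0,0,0,0],[0.09,0.005,0,0,0,0],[0.085,-0.0,0,0,0,0]]
end cmd [-0.75 36.75] s 8.8
```

```bash
python3 -m handwheel '[[0.09,-0.005,0,0,0,0],[0.085,-0.01,0,0,0,0],[0.09,-0.015,0,0,0,0],[0.085,-0.02,0,0,0,0]]'; python3 st.py; python3 path.py 0 -1.5 .75 -9.5 35.5 17.6 6 2.2
```

```text
clock: 13.65
position: [0.4642, -0.1057, 0.0782]
tool_rot: [3.141, 0.001, 2.598]
force: [4.2, 3.0, -1.3]
grip_width: 0.0167
t 13.65 plate mm [-9.36 35.89] z 0.0782 F fix [ 2.07  4.77 -1.29] M [ 0.75 -0.99 -0.01]
marks [ 30.5  60.5  96.3 126.2 156.8]
[[0.085,-0.02,0,0,0,0],[0.08,-0.03,0,0,0,0],[0.085,-0.035,0,0,0,0],[0.08,-0.04,0,0,0,0],[0.075,-0.04,0,0,0,0],[0.075,-0.05,0,0,0,0]]
end cmd [-21.5    30.125] s 30.800000000000004
```

```bash
python3 -m handwheel '[[0.085,-0.02,0,0,0,0],[0.08,-0.03,0,0,0,0],[0.085,-0.035,0,0,0,0],[0.08,-0.04,0,0,0,0]]'; python3 st.py; python3 path.py 0 -1.5 .75 -17.75 32.375 26.4 6 2.2
```

```text
clock: 14.15
position: [0.455, -0.1042, 0.078]
tool_rot: [-3.141, -0.0, 2.598]
force: [2.8, 2.8, -1.8]
grip_width: 0.0172
t 14.15 plate mm [-18.02  32.42] z 0.078 F fix [ 1.    3.83 -1.76] M [ 0.79 -0.53  0.05]
marks [ 30.5  60.5  96.3 126.2 156.8]
[[0.075,-0.04,0,0,0,0],[0.075,-0.05,0,0,0,0],[0.07,-0.045,0,0,0,0],[0.075,-0.05,0,0,0,0],[0.075,-0.05,0,0,0,0],[0.07,-0.05,0,0,0,0]]
end cmd [-28.75  25.25] s 39.6
```

```bash
python3 path.py 0.3 -1.55 .75 -17.75 32.375 26.4 4 2.2
```

```text
marks [ 30.5  60.5  96.3 126.2 156.8]
[[0.06,-0.045,0,0,0,0],[0.075,-0.045,0,0,0,0],[0.075,-0.05,0,0,0,0],[0.075,-0.05,0,0,0,0]]
end cmd [-24.875  27.625] s 35.2
```

```bash
python3 -m handwheel '[[0.06,-0.045,0,0,0,0],[0.075,-0.045,0,0,0,0],[0.075,-0.05,0,0,0,0],[0.075,-0.05,0,0,0,0]]'; python3 st.py;  python3 path.py 0.3 -1.55 .75 -24.875 27.625 35.2 4 2.2
```

```text
clock: 14.65
position: [0.4465, -0.1045, 0.078]
tool_rot: [3.142, -0.0, 2.598]
force: [2.8, 4.4, -1.9]
grip_width: 0.0169
t 14.65 plate mm [-25.08  27.8 ] z 0.078 F fix [ 0.14  5.23 -1.85] M [ 1.19 -0.78  0.05]
marks [ 30.5  60.5  96.3 126.2 156.8]
[[0.07,-0.045,0,0,0,0],[0.075,-0.05,0,0,0,0],[0.07,-0.05,0,0,0,0],[0.075,-0.05,0,0,0,0]]
end cmd [-32.125  22.75 ] s 44.0
```

```bash
python3 -m handwheel '[[0.07,-0.045,0,0,0,0],[0.075,-0.05,0,0,0,0],[0.07,-0.05,0,0,0,0],[0.075,-0.05,0,0,0,0]]'; python3 st.py;  python3 path.py 0.3 -1.55 .75 -32.125 22.75 44 4 2.2
```

```text
clock: 15.15
position: [0.4379, -0.105, 0.0781]
tool_rot: [3.142, 0.0, 2.598]
force: [2.6, 5.4, -1.7]
grip_width: 0.017
t 15.15 plate mm [-32.27  22.95] z 0.0781 F fix [-0.57  5.91 -1.74] M [ 1.16 -0.75 -0.04]
marks [ 30.5  60.5  96.3 126.2 156.8]
[[0.075,-0.05,0,0,0,0],[0.07,-0.045,0,0,0,0],[0.075,-0.05,0,0,0,0],[0.075,-0.05,0,0,0,0]]
end cmd [-39.5    17.875] s 52.8
```

```bash
python3 -m handwheel '[[0.075,-0.045,0,0,0,0],[0.07,-0.045,0,0,0,0],[0.075,-0.05,0,0,0,0],[0.075,-0.05,0,0,0,0]]'; python3 st.py;  python3 path.py 0.2 -1.5 .75 -39.5 18 52.8 4 2.2
```

```text
clock: 15.65
position: [0.429, -0.1054, 0.0781]
tool_rot: [-3.141, -0.0, 2.598]
force: [1.2, 2.4, -1.9]
grip_width: 0.0174
t 15.65 plate mm [-39.69  18.03] z 0.0781 F fix [-0.16  2.65 -1.86] M [ 0.75 -0.52  0.03]
marks [ 30.5  60.5  96.3 126.2 156.8]
[[0.075,-0.05,0,0,0,0],[0.075,-0.05,0,0,0,0],[0.07,-0.05,0,0,0,0],[0.075,-0.05,0,0,0,0]]
end cmd [-46.875  13.   ] s 61.599999999999994
```

```bash
python3 -m handwheel '[[0.075,-0.055,0,0,0,0],[0.075,-0.05,0,0,0,0],[0.07,-0.05,0,0,0,0]]'; python3 st.py;  python3 path.py 0.3 -1.55 .75 -45 14.125 59.4 5 2
```

```text
clock: 16.02
position: [0.4224, -0.1058, 0.0781]
tool_rot: [3.142, 0.0, 2.598]
force: [1.8, 3.8, -1.9]
grip_width: 0.017
t 16.02 plate mm [-45.15  14.33] z 0.0781 F fix [-0.47  4.18 -1.91] M [ 1.02 -0.7   0.05]
marks [ 30.5  60.5  96.3 126.2 156.8]
[[0.065,-0.04,0,0,0,0],[0.06,-0.055,0,0,0,0],[0.055,-0.055,0,0,0,0],[0.05,-0.065,0,0,0,0],[0.04,-0.065,0,0,0,0]]
end cmd [-51.75    7.125] s 69.4
```

```bash
python3 -m handwheel '[[0.065,-0.04,0,0,0,0],[0.06,-0.055,0,0,0,0],[0.055,-0.055,0,0,0,0]]'; python3 st.py
```

```text
clock: 16.4
position: [0.4163, -0.1068, 0.078]
tool_rot: [-3.141, -0.0, 2.598]
force: [0.8, 1.8, -0.8]
grip_width: 0.0167
t 16.4 plate mm [-49.82  10.35] z 0.078 F fix [-0.19  1.95 -0.84] M [ 0.43 -0.1  -0.05]
```

```bash
python3 path.py 0.7 -1.55 .8 -49.5 10.375 65.4 5 1.8
```

```text
marks [ 30.5  60.4  96.2 126.1 156.6]
[[0.03,-0.06,0,0,0,0],[0.035,-0.06,0,0,0,0],[0.035,-0.065,0,0,0,0],[0.025,-0.07,0,0,0,0],[0.02,-0.065,0,0,0,0]]
end cmd [-53.125   2.375] s 74.4
```

```bash
python3 -m handwheel '[[0.03,-0.06,0,0,0,0],[0.035,-0.06,0,0,0,0]]'; python3 st.py
```

```text
clock: 16.65
position: [0.4136, -0.1082, 0.078]
tool_rot: [3.142, -0.0, 2.598]
force: [0.8, 4.5, -0.8]
grip_width: 0.0168
t 16.65 plate mm [-51.43   7.67] z 0.078 F fix [-1.63  4.24 -0.8 ] M [ 1.19 -0.16  0.02]
```

```bash
python3 -m handwheel '[[0.035,-0.065,0,0,0,0],[0.025,-0.07,0,0,0,0],[0.02,-0.065,0,0,0,0]]'; python3 st.py;python3 path.py 0.7 -1.55 .8 -53.125 2.375 74.4 6 1.8
```

```text
clock: 17.02
position: [0.4091, -0.1117, 0.078]
tool_rot: [-3.141, -0.0, 2.598]
force: [-0.9, 4.3, -1.3]
grip_width: 0.0169
t 17.02 plate mm [-53.45   2.37] z 0.078 F fix [-2.95  3.26 -1.32] M [0.98 0.25 0.01]
marks [ 30.5  60.4  96.2 126.1 156.6]
[[0.01,-0.075,0,0,0,0],[0.005,-0.07,0,0,0,0],[-0.0,-0.07,0,0,0,0],[-0.01,-0.075,0,0,0,0],[-0.02,-0.07,0,0,0,0],[-0.02,-0.065,0,0,0,0]]
end cmd [-52.25  -8.25] s 85.2
```

```bash
python3 -m handwheel '[[0.01,-0.075,0,0,0,0],[0.005,-0.07,0,0,0,0],[0,-0.07,0,0,0,0]]'; python3 st.py
```

```text
clock: 17.4
position: [0.4061, -0.1162, 0.078]
tool_rot: [-3.141, -0.0, 2.598]
force: [-2.0, 3.6, -1.7]
grip_width: 0.0167
t 17.4 plate mm [-53.77  -3.  ] z 0.078 F fix [-3.52  2.03 -1.72] M [ 0.93  0.43 -0.01]
```

```bash
python3 -m handwheel '[[-0.01,-0.075,0,0,0,0],[-0.02,-0.07,0,0,0,0]]'; python3 st.py; python3 path.py 0.7 -1.55 .8 -52.75 -6.625 83.4 6 1.8
```

```text
clock: 17.65
position: [0.4048, -0.1196, 0.078]
tool_rot: [-3.141, -0.001, 2.598]
force: [-3.5, 3.9, -1.3]
grip_width: 0.0166
t 17.65 plate mm [-53.1   -6.61] z 0.078 F fix [-5.03  1.48 -1.26] M [1.08 0.81 0.05]
marks [ 30.5  60.4  96.2 126.1 156.6]
[[-0.02,-0.065,0,0,0,0],[-0.03,-0.065,0,0,0,0],[-0.04,-0.065,0,0,0,0],[-0.04,-0.055,0,0,0,0],[-0.05,-0.055,0,0,0,0],[-0.05,-0.05,0,0,0,0]]
end cmd [-47.  -15.5] s 94.2
```

```bash
python3 -m handwheel '[[-0.02,-0.065,0,0,0,0],[-0.03,-0.065,0,0,0,0],[-0.04,-0.065,0,0,0,0]]'; python3 st.py
```

```text
clock: 18.02
position: [0.4041, -0.125, 0.078]
tool_rot: [-3.141, -0.001, 2.598]
force: [-3.3, 2.4, -1.2]
grip_width: 0.0172
t 18.02 plate mm [-50.92 -11.6 ] z 0.078 F fix [-4.09  0.4  -1.21] M [0.71 1.17 0.02]
```

```bash
python3 -m handwheel '[[-0.04,-0.055,0,0,0,0],[-0.05,-0.055,0,0,0,0],[-0.05,-0.05,0,0,0,0]]'; python3 st.py;  python3 path.py 0.7 -1.55 .8 -47 -15.5 94.2 6 2
```

```text
clock: 18.4
position: [0.4051, -0.1304, 0.078]
tool_rot: [-3.141, -0.001, 2.597]
force: [-5.2, 1.2, -2.1]
grip_width: 0.017
t 18.4 plate mm [-47.32 -15.71] z 0.078 F fix [-5.08 -1.67 -2.07] M [ 0.43  1.3  -0.03]
marks [ 30.5  60.4  96.2 126.1 156.6]
[[-0.065,-0.05,0,0,0,0],[-0.065,-0.04,0,0,0,0],[-0.07,-0.045,0,0,0,0],[-0.065,-0.045,0,0,0,0],[-0.065,-0.045,0,0,0,0],[-0.065,-0.045,0,0,0,0]]
end cmd [-37.125 -22.25 ] s 106.2
```

```bash
python3 -m handwheel '[[-0.065,-0.05,0,0,0,0],[-0.065,-0.04,0,0,0,0],[-0.07,-0.045,0,0,0,0]]'; python3 st.py
```

```text
clock: 18.77
position: [0.4075, -0.136, 0.078]
tool_rot: [-3.141, -0.001, 2.597]
force: [-5.8, 0.2, -1.5]
grip_width: 0.0166
t 18.77 plate mm [-42.35 -19.22] z 0.078 F fix [-5.05 -2.8  -1.51] M [ 0.24  1.41 -0.  ]
```

```bash
python3 -m handwheel '[[-0.065,-0.05,0,0,0,0],[-0.065,-0.045,0,0,0,0],[-0.065,-0.045,0,0,0,0]]'; python3 st.py;  python3 path.py 0.65 -1.6 .8 -37.125 -22.375 106.2 8 2.2
```

```text
clock: 19.15
position: [0.41, -0.1414, 0.078]
tool_rot: [-3.141, -0.0, 2.597]
force: [-4.7, 0.3, -2.1]
grip_width: 0.017
t 19.15 plate mm [-37.38 -22.57] z 0.078 F fix [-4.2  -2.18 -2.11] M [0.17 1.34 0.07]
marks [ 30.5  60.4  96.2 126.1 156.6]
[[-0.075,-0.045,0,0,0,0],[-0.07,-0.05,0,0,0,0],[-0.075,-0.05,0,0,0,0],[-0.075,-0.05,0,0,0,0],[-0.07,-0.045,0,0,0,0],[-0.075,-0.05,0,0,0,0],[-0.07,-0.05,0,0,0,0],[-0.075,-0.05,0,0,0,0]]
end cmd [-22.5   -32.125] s 123.80000000000001
```

```bash
python3 -m handwheel '[[-0.075,-0.045,0,0,0,0],[-0.07,-0.05,0,0,0,0],[-0.075,-0.05,0,0,0,0],[-0.075,-0.05,0,0,0,0]]'; python3 st.py
```

```text
clock: 19.65
position: [0.4138, -0.1494, 0.078]
tool_rot: [-3.141, -0.0, 2.597]
force: [-4.9, 0.9, -1.5]
grip_width: 0.017
t 19.65 plate mm [-30.   -27.47] z 0.078 F fix [-4.7  -1.77 -1.54] M [0.2  1.34 0.05]
```

```bash
python3 -m handwheel '[[-0.07,-0.045,0,0,0,0],[-0.075,-0.05,0,0,0,0],[-0.07,-0.05,0,0,0,0],[-0.075,-0.05,0,0,0,0]]'; python3 st.py; python3 path.py 0.65 -1.6 .8 -22.5 -32.125 123.8 8 2.2
```

```text
clock: 20.15
position: [0.4176, -0.1573, 0.078]
tool_rot: [-3.141, -0.0, 2.597]
force: [-4.9, 0.6, -1.2]
grip_width: 0.017
t 20.15 plate mm [-22.74 -32.28] z 0.078 F fix [-4.49 -1.98 -1.23] M [0.23 1.33 0.08]
marks [ 30.5  60.4  96.2 126.1 156.6]
[[-0.075,-0.045,0,0,0,0],[-0.075,-0.05,0,0,0,0],[-0.075,-0.04,0,0,0,0],[-0.08,-0.04,0,0,0,0],[-0.08,-0.035,0,0,0,0],[-0.085,-0.025,0,0,0,0],[-0.085,-0.025,0,0,0,0],[-0.085,-0.02,0,0,0,0]]
end cmd [ -6.5   -39.125] s 141.4
```

```bash
python3 -m handwheel '[[-0.075,-0.045,0,0,0,0],[-0.075,-0.05,0,0,0,0],[-0.075,-0.04,0,0,0,0],[-0.08,-0.04,0,0,0,0]]'; python3 st.py
```

```text
clock: 20.65
position: [0.4219, -0.165, 0.078]
tool_rot: [-3.141, -0.0, 2.597]
force: [-5.0, -0.9, -1.3]
grip_width: 0.0169
t 20.65 plate mm [-15.09 -36.71] z 0.078 F fix [-3.83 -3.33 -1.35] M [0.03 1.26 0.03]
```

```bash
python3 -m handwheel '[[-0.08,-0.035,0,0,0,0],[-0.085,-0.025,0,0,0,0],[-0.085,-0.025,0,0,0,0],[-0.085,-0.02,0,0,0,0]]'; python3 st.py; python3 path.py 0.65 -1.6 .8 -6.5 -39.125 141.4 7 2.2
```

```text
clock: 21.15
position: [0.4277, -0.1717, 0.078]
tool_rot: [-3.141, -0.0, 2.597]
force: [-5.1, -1.9, -0.7]
grip_width: 0.0168
t 21.15 plate mm [ -6.64 -39.44] z 0.078 F fix [-3.42 -4.29 -0.69] M [-0.33  1.37  0.05]
marks [ 30.5  60.4  96.2 126.1 156.6]
[[-0.085,-0.015,0,0,0,0],[-0.09,-0.01,0,0,0,0],[-0.085,-0.0,0,0,0,0],[-0.09,-0.0,0,0,0,0],[-0.09,0.005,0,0,0,0],[-0.085,0.01,0,0,0,0],[-0.08,0.015,0,0,0,0]]
end cmd [  8.625 -39.   ] s 156.60592187465227
```

```bash
python3 -m handwheel '[[-0.085,-0.015,0,0,0,0],[-0.09,-0.01,0,0,0,0],[-0.085,0,0,0,0,0],[-0.09,0,0,0,0,0]]'; python3 st.py
```

```text
clock: 21.65
position: [0.4351, -0.1769, 0.0781]
tool_rot: [-3.141, 0.0, 2.597]
force: [-5.0, -1.8, -1.2]
grip_width: 0.017
t 21.65 plate mm [  2.34 -40.07] z 0.0781 F fix [-3.31 -4.15 -1.2 ] M [-0.6   1.22  0.03]
```

```bash
python3 -m handwheel '[[-0.09,0.005,0,0,0,0],[-0.085,0.01,0,0,0,0],[-0.08,0.015,0,0,0,0],[-0.06,0.015,0,0,0,0],[0,0,0,0,0,0]]'; python3 st.py; python3 -m handwheel '[[0,0,0,0,0,0],[0,0,0,0,0,0],[0,0,0,0,0,0],[0,0,0,0,0,0]]'; python3 st.py
python3 - <<'E'
from h import *
p=bot.grab_frame("wrist"); cv2.imwrite("pics/n.png",p["pixels"])
E
```

```text
clock: 22.28
position: [0.4426, -0.1801, 0.0781]
tool_rot: [-3.141, 0.001, 2.597]
force: [-3.9, -3.8, -1.4]
grip_width: 0.0169
t 22.27 plate mm [ 10.49 -38.92] z 0.0781 F fix [-1.4  -5.28 -1.38] M [-0.97  0.94  0.01]
clock: 22.78
position: [0.4426, -0.18, 0.0781]
tool_rot: [-3.141, 0.001, 2.597]
force: [-3.5, -3.9, -3.1]
grip_width: 0.0172
t 22.77 plate mm [ 10.45 -38.9 ] z 0.0781 F fix [-1.   -5.14 -3.12] M [-0.94  0.88  0.04]
```

View pics/n.png

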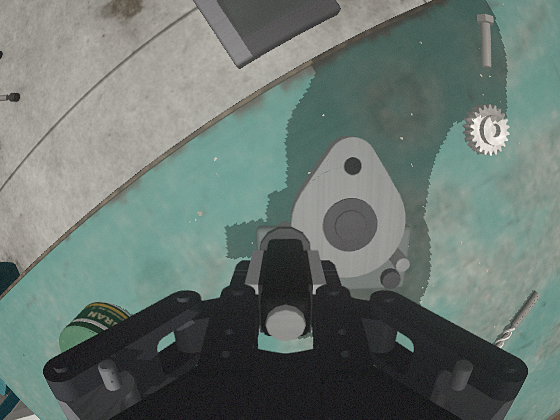

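The stylus has arrived beside the square pin, whose base corner is visible at (275,240), with about 5 N held for more than 0.4 s. I'll retreat sideways, lift and return to the holder.

```bash
python3 -m handwheel '[[0,-0.4,0,0,0,0],[0,0,-1,0,0,0],[0,0,-1,0,0,0],[0,0,-0.7,0,0,0],[0,0,0,0,0,0]]'
python3 -m handwheel '[[0.417,0.945,0,0,0,0],[0.417,0.945,0,0,0,0],[0.417,0.945,0,0,0,0],[0.417,0.945,0,0,0,0],[0.417,0.945,0,0,0,0],[0.417,0.945,0,0,0,0]]'
python3 -m handwheel '[[0.417,0.945,0,0,0,0],[0.417,0.945,0,0,0,0],[0.417,0.945,0,0,0,0],[0.417,0.945,0,0,0,0],[0.417,0.945,0,0,0,0],[0.417,0.945,0,0,0,0],[0.417,0.945,0,0,0,0]]'
python3 -m handwheel '[[0,0,0,0,0,-0.018],[0,0,0,0,0,-0.018],[0,0,0,0,0,0],[0,0,0,0,0,0]]'
python3 - <<'E'
from h import *
s=bot.observe(); print(s["clock"],s["position"],np.degrees(s["tool_rot"]),s["force"],s["moment"])
p=bot.grab_frame("wrist"); cv2.imwrite("pics/o.png",p["pixels"])
p=bot.grab_frame("scene"); cv2.imwrite("pics/o2.png",cv2.resize(p["pixels"][150:250,180:300],None,fx=6,fy=6,interpolation=cv2.INTER_CUBIC))
p=bot.grab_frame("side"); cv2.imwrite("pics/o3.png",cv2.resize(p["pixels"][180:280,220:320],None,fx=6,fy=6,interpolation=cv2.INTER_CUBIC))
E
```

```text
clock: 23.45
position: [0.4381, -0.1886, 0.1466]
tool_rot: [3.141, 0.003, 2.597]
force: [0.9, -0.2, -1.5]
grip_width: 0.0168
clock: 24.2
position: [0.457, -0.0337, 0.1447]
tool_rot: [-3.141, -0.0, 2.598]
force: [-1.2, -0.2, -1.9]
grip_width: 0.0172
clock: 25.08
position: [0.4802, 0.1456, 0.1446]
tool_rot: [-3.141, -0.0, 2.598]
force: [0.6, -0.0, -1.7]
grip_width: 0.017
clock: 25.58
position: [0.4801, 0.1447, 0.1451]
tool_rot: [-3.141, -0.0, 2.821]
force: [0.5, 0.1, -2.0]
grip_width: 0.0172
25.575 [0.48009783 0.14470376 0.1451082 ] [-1.79989831e+02 -1.93254906e-02  1.61626475e+02] [ 0.47984947  0.12312292 -1.95052095] [-0.00433085  0.01040747 -0.02313786]
```

View pics/o.png

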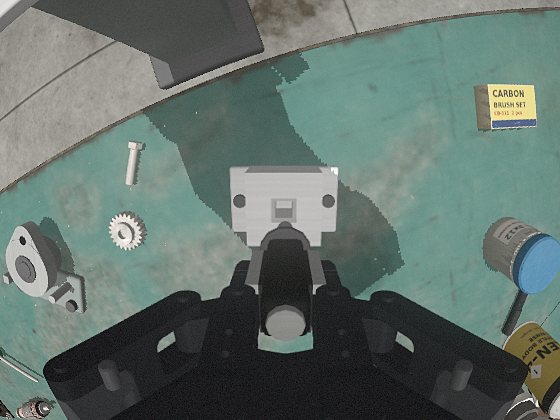

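View pics/o2.png

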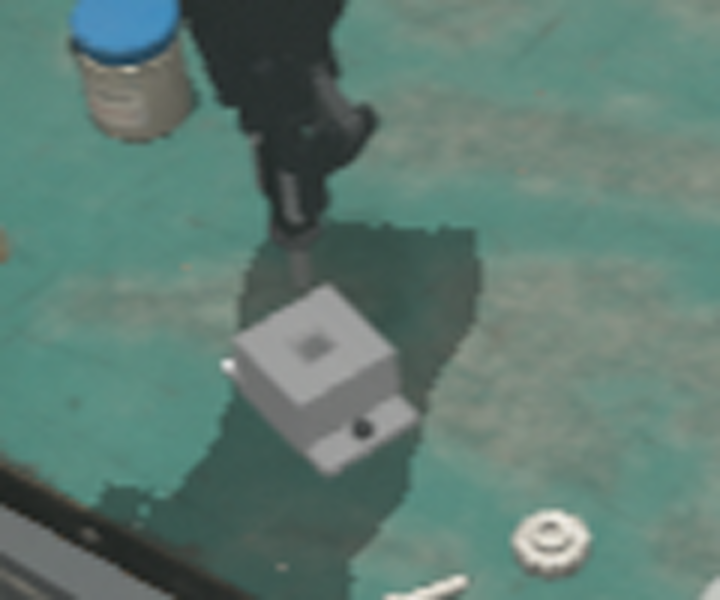

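View pics/o3.png

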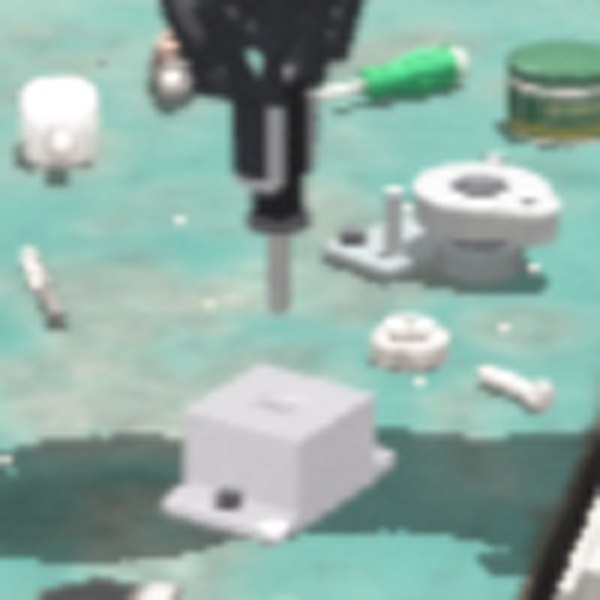

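The stylus hangs vertical above and in front of the hole. The hole is at about (285,208) in the wrist view, and in the side view the pin's end is at about (266,232). I'll check its alignment by triangulating.

```bash
python3 - <<'E'
from h import *
w=bot.grab_frame("wrist");q=bot.grab_frame("side");p=bot.grab_frame("scene")
s=lambda c:(220+(c[0]+.5)/6-.5,180+(c[1]+.5)/6-.5); c=lambda k:(180+(k[0]+.5)/6-.5,150+(k[1]+.5)/6-.5)
print("hole wrist",onz(w,(285,208),.042,True))
print("side hole",onz(q,s((281,401)),.042),"tip",onz(q,s((280,311)),.085),"collar btm",onz(q,s((279,232)),.125))
print("scene hole",onz(p,c((315,346)),.042),"tip",onz(p,c((303,285)),.085),"collar",onz(p,c((296,240)),.127))
cv2.imwrite("pics/o4.png",cv2.resize(w["pixels"][155:255,220:345],None,fx=6,fy=6,interpolation=cv2.INTER_CUBIC))
print(bot.observe()["position"])
E
```

```text
hole wrist [0.47907718 0.14575908 0.042     ]
side hole [0.48124375 0.14360348 0.042     ] tip [0.48091426 0.14534202 0.085     ] collar btm [0.47841104 0.15475459 0.125     ]
scene hole [0.47498109 0.13954845 0.042     ] tip [0.47582483 0.1429593  0.085     ] collar [0.46867173 0.13716072 0.127     ]
[0.48014417 0.14496845 0.14554146]
```

View pics/o4.png

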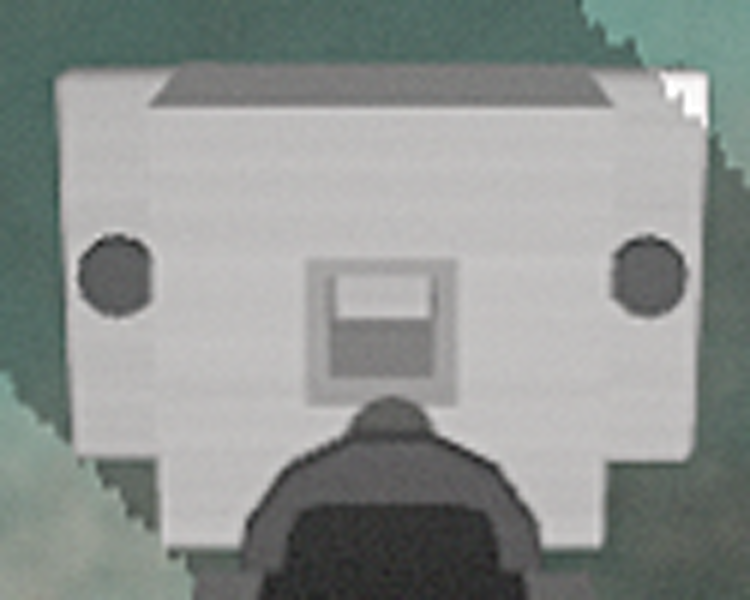

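```bash
python3 - <<'E'
from h import *
w=bot.grab_frame("wrist"); c=lambda k:(220+(k[0]+.5)/6-.5,155+(k[1]+.5)/6-.5)
R=np.array(w["R"]);C=-R.T@np.array(w["t"])
s=bot.observe(); y=s["tool_rot"][2]; X=np.array([np.cos(y),np.sin(y)]); Y=np.array([np.sin(y),-np.cos(y)])
T=np.array(s["position"])[:2]
def rel(P): d=P[:2]-T; return np.round([d@X*1e3,d@Y*1e3],2)
print("hole mouth",rel(onz(w,c((381,332)),.042,True)), "outer chamfer corners",[rel(onz(w,c(k),.042,True)).tolist() for k in [(305,258),(458,258),(458,407),(305,407)]])
print("block corners",[rel(onz(w,c(k),.042,True)).tolist() for k in [(150,106),(613,106),(605,549),(163,549)]])
for z in (.083,.085,.087): print("pin arc",z,rel(onz(w,c((391,396)),z,True)))
print("collar L,R,top",[rel(onz(w,c(k),.127,True)).tolist() for k in [(243,550),(539,550),(391,434)]])
E
```

```text
hole mouth [-0.33 -1.03] outer chamfer corners [[9.6, -10.84], [9.59, 8.94], [-10.6, 9.12], [-10.61, -11.09]]
block corners [[29.61, -30.48], [29.58, 28.6], [-30.9, 29.33], [-30.91, -30.73]]
pin arc 0.083 [3.69 0.32]
pin arc 0.085 [4.31 0.32]
pin arc 0.087 [4.94 0.33]
collar L,R,top [[3.08, -12.75], [3.08, 13.48], [13.94, 0.37]]
```

Relative to the tool, the hole is about 1.2 mm to -y of the pin, and the two agree along x. I'll shift by that and lower in steps.

```bash
python3 -m handwheel '[[0,-0.05,0.5,0,0,0],[0,0,1,0,0,0],[0,0,0.4,0,0,0],[0,0,0.2,0,0,0],[0,0,0.2,0,0,0],[0,0,0,0,0,0]]'; python3 -m handwheel '[[0,0,0.2,0,0,0],[0,0,0.2,0,0,0],[0,0,0,0,0,0]]'
```

```text
clock: 26.68
position: [0.4798, 0.1438, 0.0881]
tool_rot: [3.142, 0.0, 2.824]
force: [0.1, 0.3, -0.9]
grip_width: 0.0167
clock: 27.05
position: [0.4796, 0.1437, 0.0777]
tool_rot: [-3.141, -0.0, 2.824]
force: [-0.2, -0.4, -1.7]
grip_width: 0.0169
```

```bash
python3 -m handwheel '[[0,0,0.2,0,0,0],[0,0,0.2,0,0,0],[0,0,0.12,0,0,0],[0,0,0,0,0,0]]'; python3 -m handwheel '[[0,0,0.06,0,0,0],[0,0,0.04,0,0,0],[0,0,0,0,0,0]]'
```

```text
clock: 27.55
position: [0.4796, 0.1437, 0.0648]
tool_rot: [-3.141, -0.0, 2.824]
force: [0.5, -0.3, -1.0]
grip_width: 0.017
clock: 27.92
position: [0.4797, 0.1438, 0.0625]
tool_rot: [-3.142, -0.0, 2.824]
force: [0.5, 0.1, -2.2]
grip_width: 0.0164
```

```bash
python3 -m handwheel '[[0,0,0.04,0,0,0],[0,0,0,0,0,0]]';  python3 -m handwheel '[[0,0,0.03,0,0,0],[0,0,0,0,0,0]]'
python3 - <<'E'
from h import *
p=bot.grab_frame("side"); cv2.imwrite("pics/q.png",cv2.resize(p["pixels"][180:280,220:320],None,fx=6,fy=6,interpolation=cv2.INTER_CUBIC))
E
```

```text
clock: 28.18
position: [0.4799, 0.1438, 0.062]
tool_rot: [3.141, 0.0, 2.824]
force: [-2.8, -1.9, 11.1]
grip_width: 0.0167
clock: 28.42
position: [0.4799, 0.1437, 0.062]
tool_rot: [3.141, 0.001, 2.824]
force: [-7.2, -2.5, 30.7]
grip_width: 0.017
```

View pics/q.png

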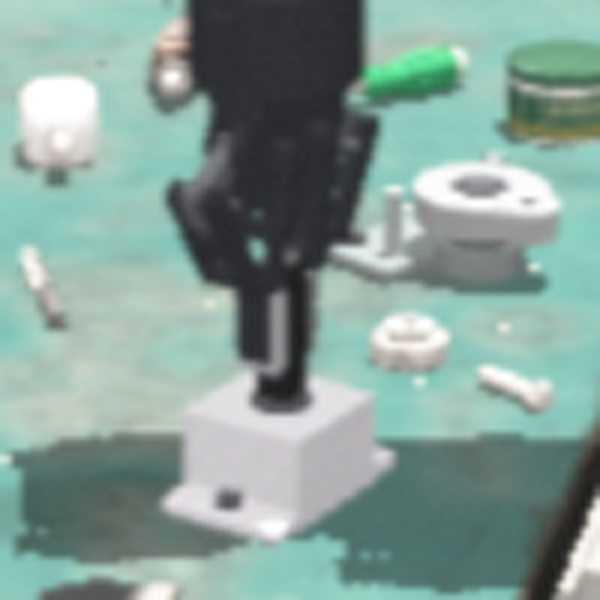

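The collar sits on the block at TCP z 0.062, the same as at the grasp. I'll ease off, release and retreat.

```bash
python3 -m handwheel '[[0,0,-0.06,0,0,0],[0,0,0,0,0,0]]'
python3 -m handwheel '[[0,0,0,0,0,0],[0,0,0,0,0,0],[0,0,0,0,0,0],[0,0,0,0,0,0],[0,0,0,0,0,0],[0,0,0,0,0,0]]' -1
python3 -m handwheel '[[0,0,-0.5,0,0,0],[0,0,-1,0,0,0],[0,0,-1,0,0,0],[0,0,-1,0,0,0],[0,0,-1,0,0,0],[0,0,-1,0,0,0],[0,0,-0.5,0,0,0],[0,0,0,0,0,0]]'
python3 - <<'E'
from h import *
import pickle
p=bot.grab_frame("wrist"); cv2.imwrite("pics/r.png",p["pixels"]); pickle.dump(p,open("r.pkl","wb"))
cv2.imwrite("pics/r1.png",cv2.resize(p["pixels"][145:225,235:340],None,fx=7,fy=7,interpolation=cv2.INTER_CUBIC))
p=bot.grab_frame("side"); cv2.imwrite("pics/r2.png",cv2.resize(p["pixels"][180:280,220:320],None,fx=6,fy=6,interpolation=cv2.INTER_CUBIC))
E
```

```text
clock: 28.72
position: [0.4798, 0.1438, 0.0624]
tool_rot: [3.141, 0.0, 2.824]
force: [0.4, 1.5, -1.7]
grip_width: 0.017
clock: 29.48
position: [0.4797, 0.1437, 0.0623]
tool_rot: [-3.142, -0.0, 2.824]
force: [0.9, -0.0, -0.3]
grip_width: 0.0857
clock: 30.48
position: [0.48, 0.1438, 0.213]
tool_rot: [3.141, 0.001, 2.824]
force: [0.2, -0.1, -0.2]
grip_width: 0.0853
```

View pics/r.png

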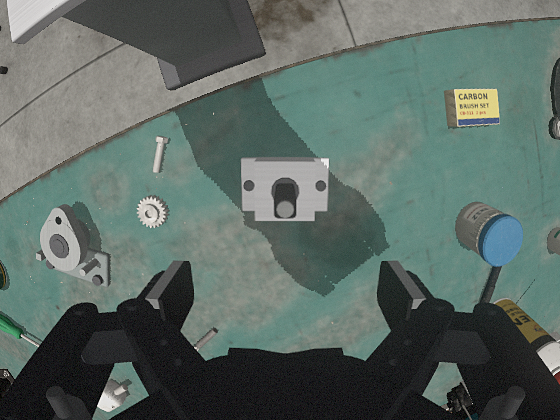

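View pics/r2.png

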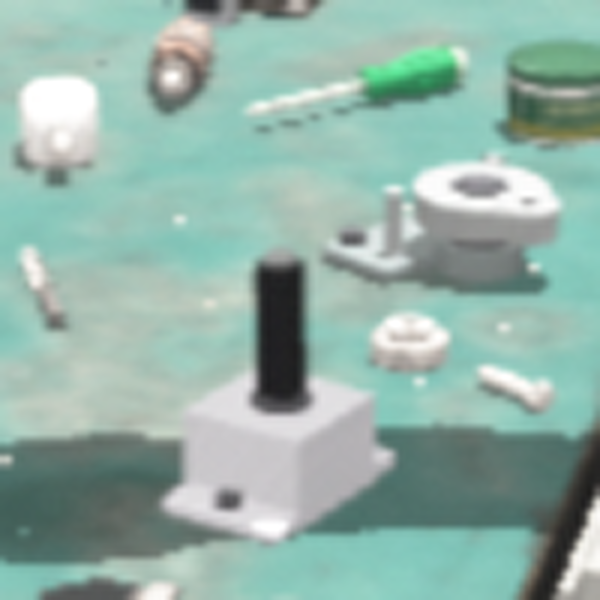

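The stylus stands upright and fully home: in the side view the collar lies on the block at about (267,246). The gripper is open and clear at z=0.21 m, and the gear, tin and carton are where they were. I'm handing the job in.

```bash
python3 - <<'E'
from h import *
print(bot.job_done()); print(bot.observe()["clock"])
E
```

```text
the job is handed in; nothing more can be done
None
the job is handed in; nothing more can be done
```

I traced the cam from beside the round pin, along the edge and over the nose, to the square pin. Then I put the stylus back in its holder, let go, and handed the job in at about 30.5 s of the 72 s allowed.

- **Force on the edge:** I checked between short moves. Normal force was mostly about 3–5 N. It dipped to roughly 1.4 N at the start of the nose, where I corrected the path. The highest reading was about 6.4 N, against the 15 N limit. Between those checks I have no readings, so unbroken contact is likely but not proven.
- **Tip height:** The TCP stayed near 78 mm, which puts the stylus tip about 18 mm above the bench, below the cam plate.
- **End of the trace:** I held the stylus beside the square pin at about 5 N for more than 0.4 s.
- **Stylus at the end:** It went into the hole with no side force, and the collar seated at the same height as when I picked it up. The last pictures show it upright and home, with the gripper open and clear.
- **Seating force:** My last downward press to check it was home reached about 31 N on the holder. I eased off before releasing.
- **Bystanders:** The gear and carton look unmoved in the final pictures. The tin was mostly cut off at the edge of both views, but what shows of it is unmoved.
- **Disagreement:** The camera fit put the plate about 2.5 mm toward the round pin, but I felt contact about 1.4 mm further in than that fit predicted. I followed the felt contact.

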